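# Change the setting master for the lens at the lens test station

## Task

The brass setting master is still lying in the V-block of the lens test station: lay it in the open top drawer of the grey cabinet without dropping it and slide that drawer fully shut. Then take the black lens barrel with the green ring from the white tray, seat it in the V-block, centred along the block, and press it down gently onto both sides of the V with a push of about 15 N. Finish while still holding it pressed there, and leave everything else where it is.

Things in the scene. Friction and masses are not known exactly. Their poses are not given: they have to be found in the camera images.
- master_center (a point): Centre of the setting master: a plain brass cylinder, 36 mm diameter, 64 mm long, about 0.3 kg. Its x axis is the cylinder's axis. At the start it lies in the V-block.
- lens_center (a point): Centre of the lens barrel: a smooth black cylinder, 36 mm diameter, 64 mm long, about 0.14 kg, with a green ring near one end and glass in both ends. Its x axis is the cylinder's axis (either way round is fine in the V-block). At the start it lies level in one of the three nests of the white tray, its axis 31 mm above the table; the nest's saddles reach 22 mm above the table
- lens: The same lens barrel (its origin is the same centre).
- master: The same setting master (its origin is the same centre).
- vblock_seat (a point): Where the centre of a 36 mm barrel lies when seated and centred in the V-block, 55 mm above the table. x runs along the V (the barrel's axis), y across it, z up. The V's bright steel sides slope at 45 degrees; their upper edges lie 10 mm below this point and 31 mm apart, so most of a seated barrel stands above the block
- vblock: The fixed dark steel V-block, 50 mm long along x, 64 mm wide along y, 36 mm high; origin in the middle of its underside, 45 mm below the seat point; same axes. A 64 mm barrel overhangs it by 7 mm at each end
- station: The fixed yellow plate under the V-block, 280 x 130 x 10 mm, long side along x; origin on the table under the block. A blue camera stands on it from 85 to 148 mm at +x of the block's middle and a lit target from 108 to 130 mm at -x; both end at most 24 mm above the seat point
- flank_left: The bright steel side of the V at +y of the seat point. Its origin is that of the V-block
- flank_right: The bright steel side of the V at -y of the seat point. Its origin is that of the V-block
- cabinet_drawer0 (a joint): How far the top drawer of the grey cabinet is pulled out, in m: 0 fully shut, 0.12 to 0.16 at the start. It slides with about 1 N of friction and stays where it is left. The cabinet is fixed, 260 mm deep, 220 mm wide and 150 mm high; its lower drawer stays shut. A barrel laid lengthwise in the top drawer rests between two ribs of its mat, its centre 18 mm above the drawer's floor
- drawer_floor (a point): Point on the top drawer's floor, midway across it, 30 mm behind the inside of its front wall, 85 mm above the table; moves with it. x points into the cabinet (the way it shuts), z up. Inside: x = -30 to 185 mm, 178 mm along y; walls 43 mm high. Open by q, the part from x = -30 mm to q - 36 mm lies in the open. Rubber ribs along x, 4 mm high, at y = -70, -42, -14, 14, 42, 70 mm
- drawer_handle (a point): Middle of the black bar handle of the top drawer; moves with it. The bar runs along y, 110 mm long, about 10 mm thick, 35 mm before the drawer's white front, 112 mm above the table. x points into the cabinet.
- lens_red_center (a point): Centre of another lens barrel of the same size, black with a red ring, in the tray. Leave alone.
- spacer_center (a point): Centre of a plain aluminium barrel of the same size, in the tray. Leave alone. The nests are side by side, 78 mm apart from axis to axis.
- screwdriver: Screwdriver with an orange handle, 190 mm long, lying on the table; origin at its middle, x towards the tip. Leave alone.
- puck_red: Red plastic workpiece, upright cylinder of 40 mm diameter, 24 mm high; origin at its underside. Leave alone.
- puck_silver: Aluminium workpiece, the same size; origin at its underside. Leave alone.
- parts_bin: Blue open bin with screws, 110 x 90 x 45 mm; origin at its underside. Leave alone.
- caliper: Digital caliper lying flat, 200 mm long, 12 mm high; origin at its middle on the table, x along the beam. Leave alone.
Things that resemble listed ones, but are neither listed nor needed, are in the scene too. Leave any blue look-alike of the lens alone. There is more than one size of the master; the job needs the larger.

How it is judged:
By the outcome, as a careful person would: the job done as asked, in the order asked, and still so for the second after the job is handed in, while the arm keeps its last pose, push and grip.
It also fails if it takes over 67 s, if anything falls off the work surface, if the arm or the gripper's body presses on something with over 40 N, if the wrist force passes 120 N, or if a joint passes its speed limit or range.

## Robot

A 6-joint arm with a two-finger parallel gripper is mounted at the origin on the work surface. World frame = base frame: x ahead of the robot, y to its left, z up, the work surface at z = 0. Lengths are in m, angles in degrees, forces in N, time in s.
With the tool pointing down it reaches from about 0.35 to 0.875 m from the base axis. Payload 4.2 kg.
Tool frame: the origin (TCP) lies on the centre line of the jaws, within the pads' length; the fingertips stand 17 mm ahead of it and the grasp point (between the pads) lies 2 mm behind it; z points along the fingers, y is the direction in which the jaws open and shut (so a half turn about z gives the same grasp; the last joint's range is limited). The gripper opens to 87 mm and grips with 3 to 60 N. Pads are 19 mm wide; open, the fingers measure 117 mm over their backs; the gripper's body (75 mm by 190 mm) begins 51 mm behind the grasp point.
Start: joints at [-59.84, 22.042, 0.453, 0, -68.411, -14.817], TCP at [0.165, -0.603, 0.24] pointing down, gripper open.
Joint ranges: [-179.83, 179.83], [-69.29, 118.12], [-61.27, 80.66], [-181.25, 117.63], [-171.15, -9.14], [-177.46, 177.46]. Speed limits (degrees/s): [159.86, 159.86, 180, 180, 180, 180].

## Interface

Orientations are given as a 3x3 rotation matrix whose columns are the frame's x, y, z axes.
In Python, from station import * gives the robot as it stands.
- The arm moves only by the tool play_rows, never from a script. Its argument "targets" is a list that holds one entry, the list of rows, each a list of 5 numbers: the closure, from 0 (fully open) to 1 (shut), then the shift along the world's x, y, z in m, then the turn about the world's z in rad. In form: [[[gripper, x, y, z, twist], ...]]. A call has 1 to 5 rows; each row is the pose to reach, as a shift and turn from the pose commanded when the call began; what a row does not reach only later rows make up. A row lasts 1/12 s, in which the tool goes at most 41.7 mm and 7.16 degrees, less where a joint would pass 70% of its speed; a pose out of reach is approached as far as the arm can. A call with a gripper value outside its range is refused whole. The fingers move at their own pace and stop on an object; the grip force is fixed at half the most. Time passes only in rows, so rows that repeat a pose let the fingers close. It gives the time, the measured TCP pose, the force and the opening at its end, in the units of the state.
- sense(): the state, without advancing time (a new reading comes with each control period).
- capture(name): name is "side" or "top" or "wrist"; returns the picture (384x512x3 uint8, blue, green, red); there is no depth.
- get_calibration(name): a dict with "camera_matrix" (3x3 intrinsics, pixels), "T" (4x4, takes a point from camera to world coordinates). Camera axes: x right, y up, looking along -z (the intrinsics and any distortion apply to the point x, -y, -z); pixel columns grow to the right and rows downward; lengths in m; the calibration is good to about 2 mm. A picture is of the moment at which its call begins: read the wrist's pose just before it. get_calibration takes no time and is no camera call; for the wrist camera it gives the pose at the moment of the call.
- finish_job(): hands the job in, once; it reports no verdict.
The state is a dict: "time_s": time; "joints": joint angles; "joint_velocities": joint speeds; "effort": joint torques, N m; "tcp_pos": TCP position; "ee_rot": TCP orientation; "wrist_force": force on the tool from outside, world axes, zero at the start; "moment": the same for the moment, N m; "gripper_width": opening from 0.0 (shut) to 1.0 (fully open).
Only numpy, scipy, OpenCV 4.12 (cv2) and the standard library are available. Lean on these libraries where they do the work, as an engineer would, in place of code of your own. Each camera call takes 0.05 s, during which the arm holds its last target. There are 200 camera calls.

## Working session

There is one attempt and no reset: what is moved stays moved. The work goes in short steps, Python scripts to look and compute and a tool call to move; the robot and the scene stay as the last step left them, time stands still between calls to the robot, and variables do not carry over. Pictures are saved under pics/ and viewed, on a budget of 10 in all, crops included, one or two more only if the job needs it, and the job is handed in when it is done.

Besides the shell and the picture viewer there is one more tool, called in YAML: its name, and indented under it one key for each argument. play_rows: Moves the arm, as the interface text tells. Its arguments: {"type":"object","properties":{"targets":{"type":"array","items":{"type":"array","items":{"type":"array","items":{"type":"number"}}}}},"required":["targets"]}

```bash
mkdir -p pics; ls; python3 - <<'E'
from station import *
import cv2,numpy as np
s=sense();print(s['time_s'],s['tcp_pos'],s['ee_rot'],s['wrist_force'],s['gripper_width'])
for n in ("top","side"):
    cv2.imwrite(f"pics/{n}0.png",capture(n));c=get_calibration(n);print(n,{k:np.round(v,4).tolist() for k,v in c.items()})
E
```

```text
pics
0.0 [ 0.1652434  -0.60217308  0.23845395] [[-9.64411571e-01 -2.64404801e-01 -6.50772005e-04]
 [-2.64405591e-01  9.64409336e-01  2.07755130e-03]
 [ 7.82960590e-05  2.17568227e-03 -9.99997630e-01]] [ 0.57071707 -0.29186922  0.68177239] 1.0009111497490057
top {'camera_matrix': [[372.2646, 0.0, 256.7288], [0.0, 372.2646, 192.1682], [0.0, 0.0, 1.0]], 'T': [[-0.0132, 0.9939, -0.1092, 0.4222], [-0.9999, -0.0135, -0.0019, -0.1025], [-0.0034, 0.1092, 0.994, 1.1817], [0.0, 0.0, 0.0, 1.0]]}
side {'camera_matrix': [[434.2492, 0.0, 245.3885], [0.0, 434.2492, 194.8507], [0.0, 0.0, 1.0]], 'T': [[-0.9223, 0.2269, -0.3127, 0.1527], [-0.3863, -0.5581, 0.7344, 0.775], [-0.0079, 0.7981, 0.6024, 0.7962], [0.0, 0.0, 0.0, 1.0]]}
```

View pics/top0.png

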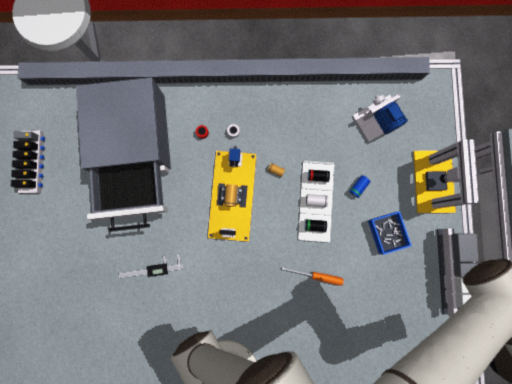

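View pics/side0.png

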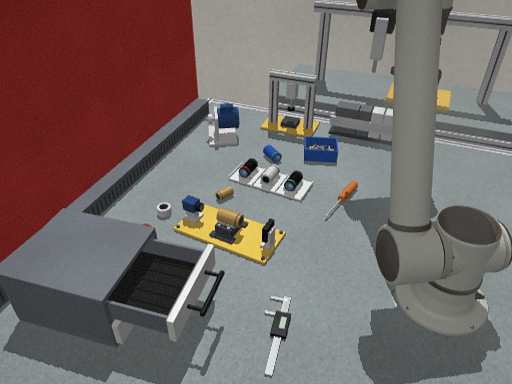

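The pictures show these look-alikes (top pixels):
- **Brass:** large cylinder in the V-block (232,196), small one on the table (276,170).
- **Barrels:** green ring (316,226), red ring (318,176), aluminium (316,201), blue (360,186).
- **Stations:** one at (232,196) with a camera and target, another yellow one at (435,182).

I choose brass (232,196) and green ring (316,226), and will check both in one close crop.

```bash
cat > h.py <<'E'
from station import *
import cv2,numpy as np
def ray(c,px,z):
    K,T=np.array(c['camera_matrix']),np.array(c['T'])
    p=np.atleast_2d(np.array(px,float)); d=np.c_[(p[:,0]-K[0,2])/K[0,0],-(p[:,1]-K[1,2])/K[1,1],-np.ones(len(p))]@T[:3,:3].T
    o=T[:3,3]; return o+d*((z-o[2])/d[:,2])[:,None]
def proj(c,P):
    K,T=np.array(c['camera_matrix']),np.array(c['T'])
    q=(np.atleast_2d(P)-T[:3,3])@T[:3,:3]; return np.c_[K[0,0]*q[:,0]/-q[:,2]+K[0,2],K[1,1]*-q[:,1]/-q[:,2]+K[1,2]]
def blobs(img,lo,hi,amin=20,roi=None):
    m=cv2.inRange(cv2.cvtColor(img,cv2.COLOR_BGR2HSV),np.array(lo),np.array(hi))
    if roi: k=np.zeros_like(m); x0,y0,x1,y1=roi; k[y0:y1,x0:x1]=255; m&=k
    cs,_=cv2.findContours(m,cv2.RETR_EXTERNAL,cv2.CHAIN_APPROX_NONE)
    return sorted([c for c in cs if cv2.contourArea(c)>=amin],key=cv2.contourArea,reverse=True)
def rect(c,cont,z):
    "min-area rectangle of the contour on plane z: centre, size, long-axis direction deg"
    P=ray(c,cont[:,0,:],z)[:,:2]; r=cv2.minAreaRect((P*1000).astype(np.float32))
    b=cv2.boxPoints(r); e=[b[1]-b[0],b[2]-b[1]]; L=max(e,key=np.linalg.norm)
    return np.round(np.array(r[0])/1000,4),np.round(sorted(r[1]),1),round(float(np.degrees(np.arctan2(L[1],L[0]))%180),2)
E
python3 - <<'E'
from h import *
i=cv2.imread('pics/top0.png');c=get_calibration('top')
cv2.imwrite('pics/crop1.png',cv2.resize(i[75:245,75:345],None,fx=2.9,fy=2.9,interpolation=cv2.INTER_CUBIC))
for n,lo,hi,z,roi in [('plate',(22,150,100),(35,255,255),.01,(190,130,270,255)),('brass',(8,60,50),(21,255,255),.055,(190,130,300,255)),('green',(45,60,30),(90,255,255),.031,(295,150,340,250)),('tray',(0,0,190),(180,50,255),.02,(290,150,340,250)),('front',(0,0,180),(180,60,255),.128,(80,195,170,225))]:
    for k in blobs(i,lo,hi,6,roi)[:4]: print(n,cv2.boundingRect(k),cv2.contourArea(k),*rect(c,k,z))
print(ray(c,[[89,219],[163,212]],.128),ray(c,[[110,228],[147,225]],.112))
E
```

```text
plate (208, 151, 48, 90) 3211.5 [ 0.5429 -0.021 ] [129.3 277.8] 174.5
brass (217, 183, 31, 24) 246.5 [ 0.5382 -0.0236] [68.9 88.9] 83.98
brass (267, 163, 18, 14) 120.5 [ 0.615  -0.1595] [27.1 49.7] 64.89
brass (209, 234, 5, 3) 6.5 [0.4183 0.0389] [ 6.  12.1] 89.24
brass (227, 160, 3, 7) 6.0 [ 0.6374 -0.0133] [ 6.1 18.7] 179.71
green (306, 220, 5, 11) 29.0 [ 0.445  -0.2577] [11.8 31.7] 171.28
tray (298, 161, 37, 81) 1406.5 [ 0.5214 -0.2863] [ 99.5 250.9] 174.88
front (87, 206, 76, 13) 331.0 [0.4872 0.2749] [ 15.7 214. ] 95.5
[[0.46809054 0.37507148 0.128     ]
 [0.48509834 0.16581821 0.128     ]] [[0.44223937 0.3211595  0.112     ]
 [0.44939542 0.21524788 0.112     ]]
```

View pics/crop1.png

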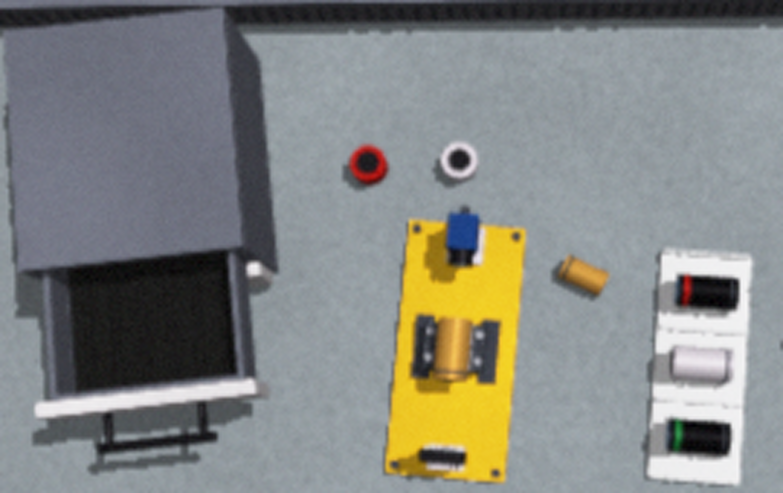

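The crop confirms the choice: the large brass master lies in the V-block at crop (454,347). The green-ring lens is in the nearest nest at (700,437), and the drawer opens towards the robot with its handle at (157,442). Now moving over the V-block.

play_rows:
  targets:
    - [[0,0.021,0.0323,0,-0.0726],[0,0.042,0.0646,0,-0.1452],[0,0.063,0.0969,0,-0.2178],[0,0.084,0.1292,0,-0.2904],[0,0.105,0.1615,0,-0.363]]

```text
time_s: 0.52
tcp_pos: [0.2707, -0.4395, 0.239]
ee_rot: [[-0.995, 0.099, -0.001], [0.099, 0.995, 0.001], [0.001, 0.001, -1.0]]
wrist_force: [1.6, -0.0, 0.5]
gripper_width: 0.998
```

play_rows:
  targets:
    - [[0,0.021,0.0323,0,0],[0,0.042,0.0646,0,0],[0,0.063,0.0969,0,0],[0,0.084,0.1292,0,0],[0,0.105,0.1615,0,0]]

```text
time_s: 0.93
tcp_pos: [0.3758, -0.2778, 0.2394]
ee_rot: [[-0.995, 0.095, -0.0], [0.095, 0.995, 0.0], [0.0, 0.0, -1.0]]
wrist_force: [0.4, -0.5, 0.1]
gripper_width: 0.999
```

play_rows:
  targets:
    - [[0,0.021,0.0323,0,0],[0,0.042,0.0646,0,0],[0,0.063,0.0969,0,0],[0,0.084,0.1292,0,0],[0,0.105,0.1615,0,0]]

```text
time_s: 1.35
tcp_pos: [0.4808, -0.1163, 0.2394]
ee_rot: [[-0.996, 0.095, -0.0], [0.095, 0.996, 0.0], [0.0, 0.0, -1.0]]
wrist_force: [0.1, -0.4, -0.5]
gripper_width: 1.0
```

play_rows:
  targets:
    - [[0,0.021,0.0323,0,0],[0,0.042,0.0646,0,0],[0,0.063,0.0975,0,0],[0,0.063,0.0975,0,0],[0,0.063,0.0975,0,0]]

```text
time_s: 1.77
tcp_pos: [0.5438, -0.019, 0.2385]
ee_rot: [[-0.996, 0.092, -0.002], [0.092, 0.996, -0.0], [0.002, -0.0, -1.0]]
wrist_force: [-0.1, -0.1, 0.1]
gripper_width: 0.999
```

```bash
python3 - <<'E'
from h import *
s=sense();c=get_calibration('wrist');print(s['time_s'],s['tcp_pos'],np.round(s['ee_rot'],3).tolist(),s['joints']);print({k:np.round(v,4).tolist() for k,v in c.items()})
i=capture('wrist');cv2.imwrite('pics/w1.png',i)
for n,lo,hi,z in [('plate',(22,150,100),(35,255,255),.01),('brass',(8,60,50),(21,255,255),.055)]:
    for k in blobs(i,lo,hi,50)[:2]: print(n,cv2.boundingRect(k),cv2.contourArea(k),*rect(c,k,z))
E
```

```text
1.7667 [ 0.54378971 -0.01902167  0.23853391] [[-0.996, 0.092, -0.002], [0.092, 0.996, -0.0], [0.002, -0.0, -1.0]] [ 1.50663524e+01  1.42726374e+01 -1.09919146e+01 -1.76815385e-02
 -6.48439184e+01 -1.10352333e+02]
{'camera_matrix': [[280.6896, 0.0, 257.4562], [0.0, 280.6896, 192.0042], [0.0, 0.0, 1.0]], 'T': [[0.0928, -0.9621, -0.2564, 0.473], [0.9957, 0.0897, 0.0238, -0.0126], [0.0002, -0.2575, 0.9663, 0.3848], [0.0, 0.0, 0.0, 1.0]]}
plate (204, 60, 105, 184) 16019.0 [ 0.5269 -0.0198] [128.7 244.9] 174.46
brass (234, 291, 278, 16) 2699.5 [0.7237 0.1213] [ 23.4 377. ] 84.67
brass (231, 147, 50, 58) 1646.0 [ 0.5409 -0.0212] [57.6 69.6] 174.67
```

View pics/w1.png

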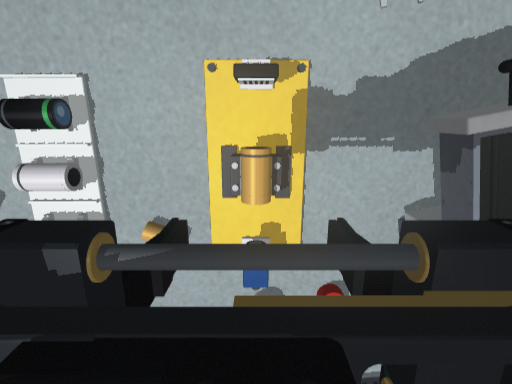

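The wrist view shows the master in the V-block, cols 241–271 and rows 147–205. The tray is at left with the green lens at (50,113), the drawer's corner at right.

```bash
python3 - <<'E'
from h import *
i=cv2.imread('pics/w1.png');c=get_calibration('wrist');h=cv2.cvtColor(i,cv2.COLOR_BGR2HSV)
m=cv2.inRange(h,np.array((8,60,50)),np.array((21,255,255)));p=cv2.inRange(h,np.array((22,150,100)),np.array((35,255,255)))
for r in (165,175,185,195):
    x=np.where(m[r,236:278])[0]+236; a,b=x.min(),x.max(); print(r,a,b,ray(c,[[(a+b+1)/2,r]],.062)[0])
for r in (100,120,215,230):
    x=np.where(p[r,190:320])[0]+190; print('plate',r,x.min(),x.max(),ray(c,[[x.min(),r],[x.max()+1,r]],.01)[:,:2].tolist())
col=np.where(m[:,256])[0];col=col[(col>130)&(col<220)];print(col.min(),col.max(),ray(c,[[256,col.min()]],.037),ray(c,[[256,col.min()]],.045),ray(c,[[256,col.max()+1]],.073))
y=np.where(p[:,240])[0];print('end',y.min(),ray(c,[[240,y.min()]],.01))
# block dark ends
g=cv2.cvtColor(i,cv2.COLOR_BGR2GRAY);
for x in (228,285): print(x,np.where(p[130:215,x]==0)[0]+130)
print(ray(c,[[228,146],[228,198],[285,146],[285,198]],.046))
E
```

```text
165 241 270 [ 0.52551729 -0.02032035  0.062     ]
175 241 270 [ 0.53728963 -0.02145271  0.062     ]
185 241 270 [ 0.54928395 -0.02260641  0.062     ]
195 241 270 [ 0.56150657 -0.02378208  0.062     ]
plate 100 206 306 [[0.4450566234433961, -0.07671583539660441], [0.45718298921729794, 0.05115154748509395]]
plate 120 207 305 [[0.4695959030274905, -0.07891087786262972], [0.4816940116385885, 0.04865123823860121]]
plate 215 211 301 [[0.599062876586213, -0.09155609582105517], [0.6112119934367726, 0.036505120071559996]]
plate 230 211 300 [[0.621633371093504, -0.09467084441910453], [0.6338270673175729, 0.03385347305216015]]
147 204 [[ 0.50738656 -0.01870025  0.037     ]] [[ 0.50658034 -0.01858307  0.045     ]] [[ 0.57050269 -0.0245929   0.073     ]]
end 60 [[ 0.40263755 -0.02850974  0.01      ]]
228 [145 146 147 148 149 150 151 152 153 154 155 156 157 158 159 160 161 162
 163 164 165 166 167 168 169 170 171 172 173 174 175 176 177 178 179 180
 181 182 183 184 185 186 187 188 189 190 191 192 193 194 195 196 197]
285 [146 147 148 149 150 151 152 153 154 155 156 157 158 159 160 161 162 163
 164 165 166 167 168 169 170 171 172 173 174 175 176 177 178 179 180 181
 182 183 184 185 186 187 188 189 190 191 192 193 194 195 196 197]
[[ 0.50212972 -0.05184046  0.046     ]
 [ 0.56649619 -0.05970388  0.046     ]
 [ 0.50857605  0.01612418  0.046     ]
 [ 0.57326359  0.01163395  0.046     ]]
```

play_rows:
  targets:
    - [[0,-0.003,-0.0005,-0.03,0],[0,-0.003,-0.0005,-0.06,0],[0,-0.003,-0.0005,-0.09,0],[0,-0.003,-0.0005,-0.12,0],[0,-0.003,-0.0005,-0.14,0]]

```text
time_s: 2.23
tcp_pos: [0.5379, -0.0229, 0.0971]
ee_rot: [[-0.995, 0.098, -0.004], [0.098, 0.995, -0.0], [0.004, -0.001, -1.0]]
wrist_force: [0.0, -0.7, -0.7]
gripper_width: 1.001
```

play_rows:
  targets:
    - [[0,0,0,-0.015,0],[0,0,0,-0.025,0],[0,0,0,-0.03,0],[0,0,0,-0.033,0],[0,0,0,-0.033,0]]

```text
time_s: 2.65
tcp_pos: [0.5405, -0.0216, 0.0668]
ee_rot: [[-0.995, 0.096, 0.0], [0.096, 0.995, 0.0], [-0.0, 0.0, -1.0]]
wrist_force: [0.2, 0.4, -0.4]
gripper_width: 1.001
```

```bash
python3 - <<'E'
from h import *
s=sense();print(s['tcp_pos'],s['wrist_force'],np.round(s['ee_rot'],3).tolist())
cv2.imwrite('pics/w2.png',capture('wrist'))
E
```

```text
[ 0.54045353 -0.02159343  0.06677682] [ 0.1519088   0.37777092 -0.37834443] [[-0.995, 0.096, 0.0], [0.096, 0.995, 0.0], [-0.0, 0.0, -1.0]]
```

View pics/w2.png

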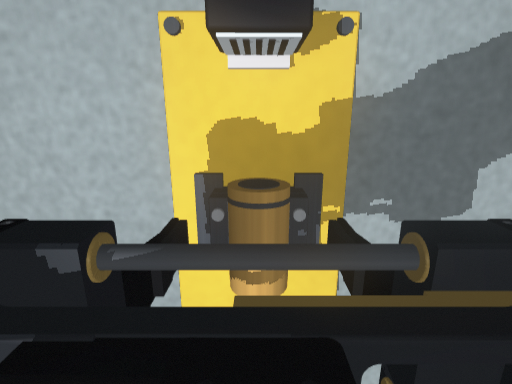

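The jaws straddle the master, which is centred between the fingers at col 258. Closing.

play_rows:
  targets:
    - [[1,0,0,0,0],[1,0,0,0,0],[1,0,0,0,0],[1,0,0,0,0],[1,0,0,0,0]]

```text
time_s: 3.12
tcp_pos: [0.5405, -0.0211, 0.0668]
ee_rot: [[-0.995, 0.095, 0.001], [0.095, 0.995, 0.0], [-0.001, 0.0, -1.0]]
wrist_force: [0.1, 0.3, -1.0]
gripper_width: 0.705
```

play_rows:
  targets:
    - [[1,0,0,0,0],[1,0,0,0,0],[1,0,0,0,0],[1,0,0,0,0],[1,0,0,0,0]]

```text
time_s: 3.53
tcp_pos: [0.5404, -0.0211, 0.0665]
ee_rot: [[-0.995, 0.095, 0.0], [0.095, 0.995, 0.0], [0.0, 0.0, -1.0]]
wrist_force: [-0.2, -0.5, -0.8]
gripper_width: 0.408
```

play_rows:
  targets:
    - [[1,0,0,0.002,0],[1,0,0,0.005,0],[1,0,0,0.01,0],[1,0,0,0.02,0],[1,0,0,0.035,0]]

```text
time_s: 3.95
tcp_pos: [0.5394, -0.0214, 0.1013]
ee_rot: [[-0.995, 0.095, -0.003], [0.095, 0.995, -0.001], [0.003, -0.001, -1.0]]
wrist_force: [0.6, 0.3, -1.9]
gripper_width: 0.4
```

play_rows:
  targets:
    - [[1,0,0,0.03,0],[1,0,0,0.065,0],[1,0,0,0.1,0],[1,0,0,0.14,0],[1,0,0,0.18,0]]

```text
time_s: 4.37
tcp_pos: [0.5394, -0.0214, 0.2841]
ee_rot: [[-0.995, 0.095, -0.0], [0.095, 0.995, 0.0], [0.0, 0.0, -1.0]]
wrist_force: [1.0, -0.9, -2.4]
gripper_width: 0.402
```

play_rows:
  targets:
    - [[1,0,0.02,0,0.04],[1,0,0.05,0,0.08],[1,0,0.08,0,0.12],[1,0,0.11,0,0.16],[1,0,0.14,0,0.192]]

```text
time_s: 4.78
tcp_pos: [0.5397, 0.1198, 0.2826]
ee_rot: [[-0.995, -0.098, 0.001], [-0.098, 0.995, 0.001], [-0.001, 0.001, -1.0]]
wrist_force: [-0.3, -0.6, -3.5]
gripper_width: 0.404
```

play_rows:
  targets:
    - [[1,-0.005,0.035,0,0],[1,-0.01,0.07,0,0],[1,-0.015,0.105,0,0],[1,-0.02,0.135,0,0],[1,-0.02,0.15,0,0]]

```text
time_s: 5.2
tcp_pos: [0.5192, 0.2717, 0.2821]
ee_rot: [[-0.995, -0.099, 0.0], [-0.099, 0.995, 0.001], [-0.0, 0.001, -1.0]]
wrist_force: [0.4, -1.0, -3.4]
gripper_width: 0.408
```

play_rows:
  targets:
    - [[1,0,0,0,0],[1,0,0,0,0]]

```text
time_s: 5.37
tcp_pos: [0.52, 0.2691, 0.2817]
ee_rot: [[-0.995, -0.098, -0.0], [-0.098, 0.995, -0.0], [0.001, -0.0, -1.0]]
wrist_force: [-0.1, -1.4, -3.9]
gripper_width: 0.408
```

```bash
python3 - <<'E'
from h import *
s=sense();c=get_calibration('wrist');print(s['tcp_pos'],s['wrist_force'],s['gripper_width'],np.round(s['ee_rot'],3).tolist());print(np.round(c['T'],4).tolist())
i=capture('wrist');cv2.imwrite('pics/w3.png',i)
for k in blobs(i,(8,60,50),(21,255,255),50)[:3]: print('brass',cv2.boundingRect(k),cv2.contourArea(k))
E
```

```text
[0.52001114 0.26909149 0.28172096] [-0.14233651 -1.409783   -3.92131101] 0.40767514219647816 [[-0.995, -0.098, -0.0], [-0.098, 0.995, -0.0], [0.001, -0.0, -1.0]]
[[-0.0974, -0.9613, -0.2577, 0.4491], [0.9952, -0.094, -0.0252, 0.2621], [0.0, -0.2589, 0.9659, 0.4279], [0.0, 0.0, 0.0, 1.0]]
brass (133, 270, 320, 37) 4872.5
brass (227, 203, 62, 41) 2140.0
brass (226, 178, 64, 26) 968.0
```

View pics/w3.png

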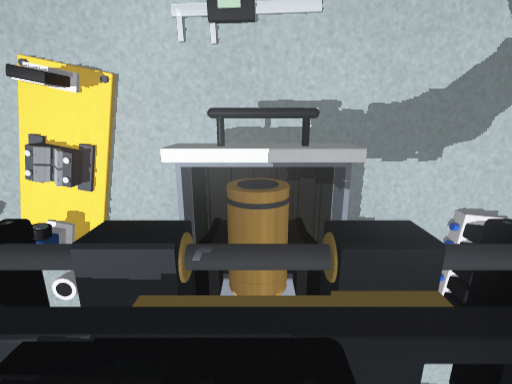

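The master is held (cols 227–289). The drawer front's white board spans cols 162–366 with its inner edge near row 162. The handle bar spans cols 208–319 at row 113.

```bash
python3 - <<'E'
from h import *
i=cv2.imread('pics/w3.png');c=get_calibration('wrist');h=cv2.cvtColor(i,cv2.COLOR_BGR2HSV)
w=cv2.inRange(h,np.array((0,0,150)),np.array((180,60,255)))
for x in (175,200,215,310,335,355):
    r=np.where(w[140:175,x])[0]+140; v=h[140:168,x,2]; print(x,r.min(),r.max(),v.tolist())
def L(px,z): return np.round(ray(c,px,z)[:,:2],4).tolist()
I=[[x,np.where(w[140:175,x])[0].max()+141] for x in (175,200,335,355)]
print('inner',L(I,.128)); print('ends',L([[162,155],[366.5,155]],.128))
print('handle',L([[208,113],[319.5,113]],.112))
# held master: near end in tool frame
m=cv2.inRange(h,np.array((8,60,50)),np.array((21,255,255)));r=np.where(m[150:240,258])[0]+150;print('near rows',r.min())
s=sense();z=s['tcp_pos'][2]-.0105;print(L([[258,r.min()]],z),L([[226.5,225],[289.5,225]],z+.004))
E
```

```text
175 140 174 [189, 192, 195, 175, 140, 132, 132, 131, 188, 244, 253, 253, 253, 253, 253, 253, 253, 253, 253, 253, 253, 249, 225, 186, 186, 187, 186, 188]
200 140 166 [198, 199, 190, 160, 134, 133, 133, 133, 187, 244, 252, 253, 253, 253, 253, 253, 253, 253, 253, 252, 252, 249, 223, 181, 179, 179, 152, 97]
215 140 166 [197, 196, 186, 158, 133, 132, 133, 132, 188, 245, 252, 253, 253, 253, 253, 252, 252, 251, 251, 251, 251, 248, 221, 180, 180, 179, 155, 104]
310 149 161 [119, 122, 123, 126, 130, 130, 129, 130, 145, 169, 179, 180, 181, 181, 181, 181, 181, 182, 182, 181, 181, 178, 147, 108, 108, 108, 94, 64]
335 149 161 [124, 124, 126, 127, 130, 130, 130, 130, 146, 169, 180, 181, 182, 182, 182, 181, 181, 181, 182, 182, 182, 177, 147, 108, 108, 107, 100, 85]
355 149 162 [124, 125, 125, 123, 124, 126, 128, 126, 144, 169, 180, 181, 181, 182, 181, 181, 181, 181, 181, 180, 180, 176, 151, 122, 120, 118, 117, 120]
inner [[0.5188, 0.1779], [0.5074, 0.2046], [0.488, 0.3489], [0.487, 0.3705]]
ends [[0.4983, 0.1636], [0.4773, 0.3812]]
handle [[0.4505, 0.2077], [0.4388, 0.3279]]
near rows 178
[[0.4828, 0.2649]] [[0.5115, 0.2493], [0.508, 0.2858]]
```

play_rows:
  targets:
    - [[1,0.01,0.005,-0.02,0],[1,0.021,0.009,-0.04,0],[1,0.021,0.009,-0.07,0],[1,0.021,0.009,-0.1,0],[1,0.021,0.009,-0.12,0]]

```text
time_s: 5.83
tcp_pos: [0.5406, 0.2752, 0.1589]
ee_rot: [[-0.996, -0.094, -0.004], [-0.094, 0.996, -0.002], [0.004, -0.002, -1.0]]
wrist_force: [-0.6, 0.2, -3.1]
gripper_width: 0.405
```

play_rows:
  targets:
    - [[1,0,0,-0.015,0],[1,0,0,-0.028,0],[1,0,0,-0.038,0],[1,0,0,-0.042,0],[1,0,0,-0.042,0]]

```text
time_s: 6.25
tcp_pos: [0.5413, 0.2767, 0.1189]
ee_rot: [[-0.995, -0.095, -0.001], [-0.095, 0.995, -0.001], [0.001, -0.001, -1.0]]
wrist_force: [0.0, -0.4, -1.9]
gripper_width: 0.405
```

```bash
python3 - <<'E'
from h import *
s=sense();print(s['tcp_pos'],s['wrist_force'])
t=capture('top');d=capture('side')
cv2.imwrite('pics/m3.png',np.hstack([cv2.resize(t[70:250,70:190],(400,600)),cv2.resize(d[190:350,60:240],(400,356)) if 0 else cv2.copyMakeBorder(cv2.resize(d[180:360,60:240],(400,400)),0,200,0,0,cv2.BORDER_CONSTANT)]))
E
```

```text
[0.54132212 0.27665501 0.11894894] [ 0.01981903 -0.37761379 -1.88785645]
```

View pics/m3.png

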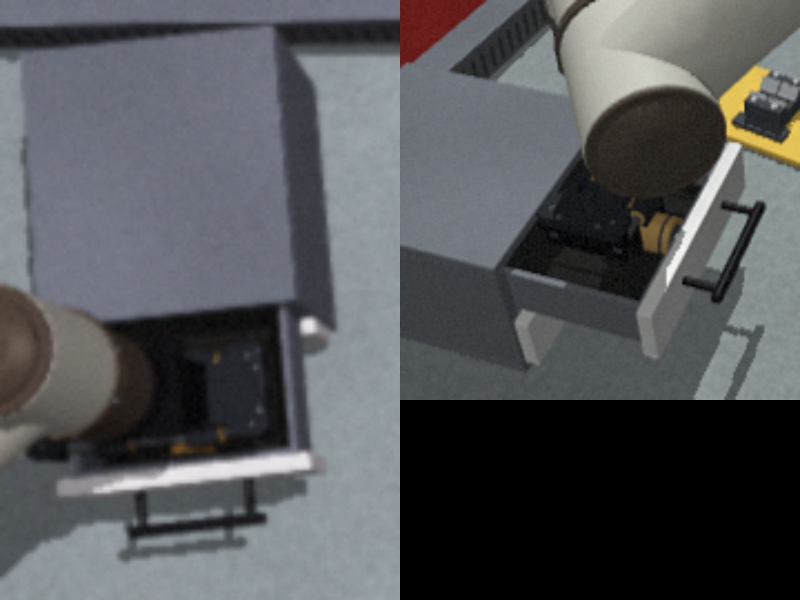

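The master is inside the drawer just behind the front wall, with the fingers clear of the side walls. Lowering to touch.

play_rows:
  targets:
    - [[1,0,0,-0.001,0],[1,0,0,-0.002,0],[1,0,0,-0.003,0],[1,0,0,-0.004,0],[1,0,0,-0.004,0]]

```text
time_s: 6.77
tcp_pos: [0.5413, 0.2778, 0.1155]
ee_rot: [[-0.995, -0.097, -0.0], [-0.097, 0.995, -0.0], [0.0, -0.0, -1.0]]
wrist_force: [0.5, -0.8, -2.6]
gripper_width: 0.404
```

play_rows:
  targets:
    - [[1,0,0,-0.0005,0],[1,0,0,-0.001,0],[1,0,0,-0.001,0],[1,0,0,-0.001,0]]

```text
time_s: 7.1
tcp_pos: [0.5414, 0.2778, 0.1145]
ee_rot: [[-0.995, -0.097, -0.0], [-0.097, 0.995, -0.0], [0.0, -0.0, -1.0]]
wrist_force: [0.6, -0.6, -2.7]
gripper_width: 0.409
```

play_rows:
  targets:
    - [[1,0,0,-0.0005,0],[1,0,0,-0.001,0],[1,0,0,-0.001,0],[1,0,0,-0.001,0]]

```text
time_s: 7.43
tcp_pos: [0.5416, 0.2779, 0.1141]
ee_rot: [[-0.995, -0.097, 0.001], [-0.097, 0.995, 0.0], [-0.001, 0.0, -1.0]]
wrist_force: [-0.7, -0.6, -0.9]
gripper_width: 0.405
```

play_rows:
  targets:
    - [[1,0,0,-0.0005,0],[1,0,0,-0.001,0],[1,0,0,-0.001,0],[1,0,0,-0.001,0]]

```text
time_s: 7.77
tcp_pos: [0.5423, 0.278, 0.114]
ee_rot: [[-0.995, -0.097, 0.002], [-0.097, 0.995, 0.001], [-0.002, 0.0, -1.0]]
wrist_force: [-0.8, -1.4, 4.8]
gripper_width: 0.404
```

Contact is made, with the force turning upward. Backing off slightly, then opening.

play_rows:
  targets:
    - [[1,0,0,0.0007,0],[0.5,0,0,0.0007,0],[0.3,0,0,0.0007,0],[0.1,0,0,0.0007,0],[0,0,0,0.0007,0]]

```text
time_s: 8.18
tcp_pos: [0.5412, 0.2778, 0.1129]
ee_rot: [[-0.995, -0.097, -0.001], [-0.097, 0.995, -0.0], [0.001, -0.0, -1.0]]
wrist_force: [-1.2, 0.5, 0.7]
gripper_width: 0.625
```

play_rows:
  targets:
    - [[0,0,0,0,0],[0,0,0,0,0],[0,0,0,0,0],[0,0,0,0,0],[0,0,0,0,0]]

```text
time_s: 8.6
tcp_pos: [0.5414, 0.2778, 0.1133]
ee_rot: [[-0.995, -0.097, 0.0], [-0.097, 0.995, 0.0], [-0.0, 0.0, -1.0]]
wrist_force: [-0.6, -0.5, 0.1]
gripper_width: 0.967
```

play_rows:
  targets:
    - [[0,0,0,0.01,0],[0,0,0,0.03,0],[0,0,0,0.06,0],[0,0,0,0.095,0],[0,0,0,0.13,0]]

```text
time_s: 9.02
tcp_pos: [0.5411, 0.2775, 0.2452]
ee_rot: [[-0.995, -0.097, -0.0], [-0.097, 0.995, -0.001], [0.0, -0.0, -1.0]]
wrist_force: [0.6, 1.0, 0.6]
gripper_width: 1.003
```

play_rows:
  targets:
    - [[1,-0.035,0,0,0],[1,-0.07,0,0,0],[1,-0.1,0,0,0],[1,-0.13,0,0,0],[1,-0.14,-0.01,0,0]]

```text
time_s: 9.43
tcp_pos: [0.3986, 0.2679, 0.2444]
ee_rot: [[-0.995, -0.099, 0.0], [-0.099, 0.995, 0.001], [-0.0, 0.001, -1.0]]
wrist_force: [-0.3, -0.7, -0.6]
gripper_width: 0.71
```

```bash
python3 - <<'E'
from h import *
s=sense();print(s['time_s'],s['tcp_pos'],s['wrist_force'],s['gripper_width'])
t=capture('top');w=capture('wrist')
cv2.imwrite('pics/m4.png',np.hstack([cv2.resize(t[70:250,70:190],(400,600),interpolation=cv2.INTER_CUBIC),cv2.resize(w,(400,300)) if 0 else cv2.copyMakeBorder(cv2.resize(w,(400,300)),0,300,0,0,cv2.BORDER_CONSTANT)]))
c=get_calibration('top')
for k in blobs(t,(8,60,40),(21,255,255),10,(80,150,175,230))[:3]: print(cv2.boundingRect(k),cv2.contourArea(k),*rect(c,k,.103))
E
```

```text
9.4333 [0.39864608 0.26791516 0.24439007] [-0.30950391 -0.7404104  -0.63064758] 0.7098448097916572
(119, 181, 17, 26) 320.0 [0.5426 0.2783] [43.4 72.9] 5.6
```

View pics/m4.png

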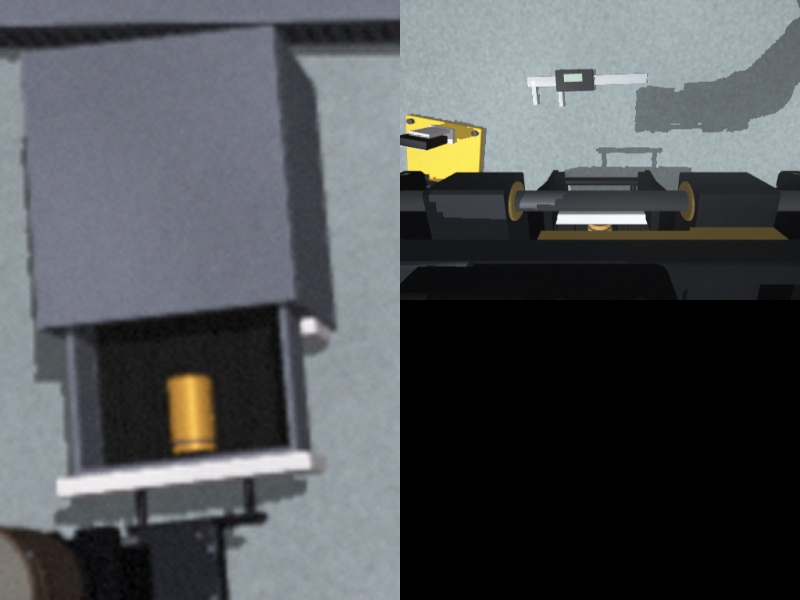

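The master lies lengthwise in the drawer, centred at (0.5426, 0.278), yaw 5.6°. Fingers go down in front of the handle to push it.

play_rows:
  targets:
    - [[1,0,0,-0.03,0],[1,0,0,-0.06,0],[1,0,0,-0.09,0],[1,0,0,-0.12,0],[1,0,0,-0.132,0]]

```text
time_s: 9.95
tcp_pos: [0.4008, 0.2666, 0.108]
ee_rot: [[-0.995, -0.095, -0.004], [-0.095, 0.995, -0.004], [0.004, -0.004, -1.0]]
wrist_force: [-0.9, 0.5, -0.2]
gripper_width: 0.23
```

play_rows:
  targets:
    - [[1,0.005,0.0005,0,0],[1,0.011,0.001,0,0],[1,0.017,0.0016,0,0],[1,0.022,0.0021,0,0],[1,0.027,0.0026,0,0]]

```text
time_s: 10.37
tcp_pos: [0.4297, 0.2711, 0.1125]
ee_rot: [[-0.995, -0.096, 0.002], [-0.096, 0.995, 0.002], [-0.002, 0.002, -1.0]]
wrist_force: [-1.9, 0.9, -0.4]
gripper_width: 0.006
```

play_rows:
  targets:
    - [[1,0.003,0.0003,0,0],[1,0.007,0.0007,0,0],[1,0.012,0.0012,0,0],[1,0.018,0.0017,0,0],[1,0.025,0.0024,0,0]]

```text
time_s: 10.78
tcp_pos: [0.4537, 0.2728, 0.1114]
ee_rot: [[-0.995, -0.097, -0.0], [-0.097, 0.995, -0.0], [0.0, -0.0, -1.0]]
wrist_force: [-0.9, -0.2, 0.7]
gripper_width: 0.004
```

play_rows:
  targets:
    - [[1,0.007,0.0007,0,0],[1,0.014,0.0014,0,0],[1,0.021,0.002,0,0],[1,0.028,0.0027,0,0],[1,0.035,0.0034,0,0]]

```text
time_s: 11.2
tcp_pos: [0.4892, 0.2762, 0.1111]
ee_rot: [[-0.995, -0.097, -0.0], [-0.097, 0.995, -0.0], [0.0, -0.0, -1.0]]
wrist_force: [-1.6, 0.8, 0.3]
gripper_width: 0.006
```

play_rows:
  targets:
    - [[1,0.007,0.0007,0,0],[1,0.014,0.0014,0,0],[1,0.021,0.002,0,0],[1,0.028,0.0027,0,0],[1,0.035,0.0034,0,0]]

```text
time_s: 11.62
tcp_pos: [0.5241, 0.2797, 0.1112]
ee_rot: [[-0.995, -0.097, -0.0], [-0.097, 0.995, -0.0], [0.0, -0.0, -1.0]]
wrist_force: [-1.3, 0.9, -0.2]
gripper_width: 0.003
```

play_rows:
  targets:
    - [[1,0.004,0.0004,0,0],[1,0.007,0.0007,0,0],[1,0.01,0.001,0,0],[1,0.012,0.0012,0,0],[1,0.014,0.0014,0,0]]

```text
time_s: 12.03
tcp_pos: [0.5374, 0.281, 0.1112]
ee_rot: [[-0.995, -0.097, -0.0], [-0.097, 0.995, -0.0], [0.0, -0.0, -1.0]]
wrist_force: [-1.1, 0.9, 0.2]
gripper_width: 0.005
```

```bash
python3 - <<'E'
from h import *
s=sense();print(s['time_s'],s['tcp_pos'],s['wrist_force'])
t=capture('top');d=capture('side')
cv2.imwrite('pics/m5.png',np.hstack([cv2.resize(t[70:250,70:190],(400,600),interpolation=cv2.INTER_CUBIC),cv2.copyMakeBorder(cv2.resize(d[180:360,40:240],(400,360),interpolation=cv2.INTER_CUBIC),0,240,0,0,cv2.BORDER_CONSTANT)]))
E
```

```text
12.0333 [0.53735419 0.28098195 0.1111592 ] [-1.10806984  0.90646458  0.18011662]
```

View pics/m5.png

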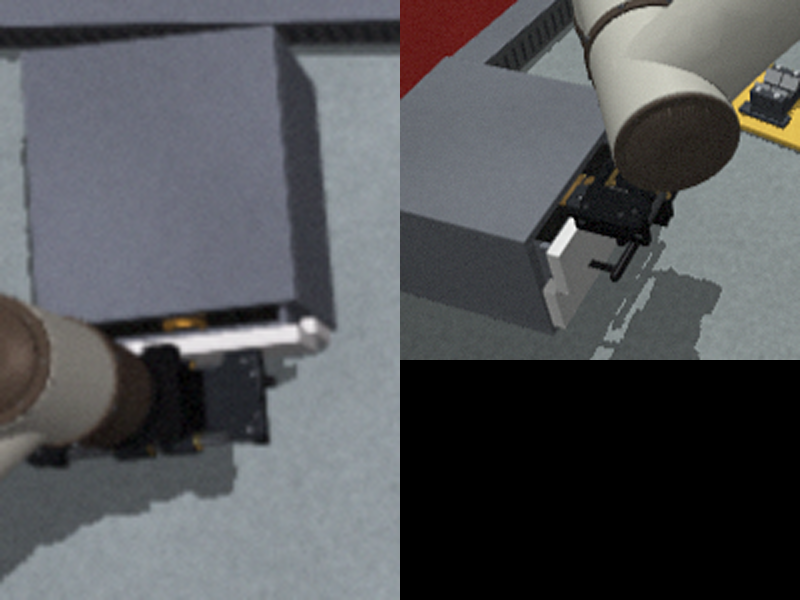

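About 20–25 mm remain open, and the master is visible right behind the front. Continuing slowly.

play_rows:
  targets:
    - [[1,0.003,0.0003,0,0],[1,0.006,0.0006,0,0],[1,0.009,0.0009,0,0],[1,0.012,0.0012,0,0],[1,0.015,0.0015,0,0]]

```text
time_s: 12.55
tcp_pos: [0.5527, 0.2825, 0.1113]
ee_rot: [[-0.995, -0.097, -0.0], [-0.097, 0.995, -0.0], [0.0, -0.0, -1.0]]
wrist_force: [-0.5, -0.6, -0.0]
gripper_width: 0.007
```

play_rows:
  targets:
    - [[1,0.001,0.0001,0,0],[1,0.002,0.0002,0,0],[1,0.003,0.0003,0,0],[1,0.004,0.0004,0,0]]

```text
time_s: 12.88
tcp_pos: [0.5555, 0.2827, 0.1112]
ee_rot: [[-0.995, -0.096, -0.002], [-0.096, 0.995, -0.001], [0.002, -0.0, -1.0]]
wrist_force: [-5.6, 1.3, 3.5]
gripper_width: -0.003
```

play_rows:
  targets:
    - [[1,0.0005,0,0,0],[1,0.001,0.0001,0,0],[1,0.001,0.0001,0,0]]

```text
time_s: 13.13
tcp_pos: [0.5556, 0.2827, 0.1111]
ee_rot: [[-0.995, -0.097, -0.004], [-0.097, 0.995, -0.001], [0.004, -0.001, -1.0]]
wrist_force: [-6.5, 0.4, 3.3]
gripper_width: 0.005
```

play_rows:
  targets:
    - [[1,0.0005,0,0,0],[1,0.001,0.0001,0,0],[1,0.001,0.0001,0,0]]

```text
time_s: 13.38
tcp_pos: [0.5557, 0.2827, 0.1112]
ee_rot: [[-0.995, -0.097, -0.005], [-0.097, 0.995, -0.002], [0.006, -0.001, -1.0]]
wrist_force: [-9.5, 1.0, 4.2]
gripper_width: 0.008
```

The stop is stiff: the command advanced 2 mm and the fingers moved 0.2 mm while the force rose to 9.5 N. The drawer looks shut, after about 126 mm of travel. Backing off and moving over the tray, then one composite picture for both checks.

play_rows:
  targets:
    - [[0.5,-0.01,-0.001,0,0],[0.5,-0.03,-0.003,0,0],[0.2,-0.03,-0.003,0.04,0],[0,-0.03,-0.003,0.08,0],[0,-0.03,-0.003,0.12,0]]

```text
time_s: 13.8
tcp_pos: [0.5279, 0.2797, 0.2324]
ee_rot: [[-0.995, -0.097, 0.0], [-0.097, 0.995, -0.001], [-0.0, -0.001, -1.0]]
wrist_force: [1.0, 0.9, 0.3]
gripper_width: 0.3
```

play_rows:
  targets:
    - [[0,-0.0056,-0.037,0,0.0923],[0,-0.0112,-0.074,0,0.1846],[0,-0.0168,-0.111,0,0.2769],[0,-0.0224,-0.148,0,0.3692],[0,-0.028,-0.185,0,0.4615]]

```text
time_s: 14.22
tcp_pos: [0.5, 0.0936, 0.2317]
ee_rot: [[-0.845, -0.534, 0.002], [-0.534, 0.845, 0.001], [-0.002, -0.001, -1.0]]
wrist_force: [0.6, -0.2, -0.1]
gripper_width: 0.677
```

play_rows:
  targets:
    - [[0,-0.0056,-0.037,0,0.0923],[0,-0.0112,-0.074,0,0.1846],[0,-0.0168,-0.111,0,0.2769],[0,-0.0224,-0.148,0,0.3692],[0,-0.028,-0.185,0,0.4615]]

```text
time_s: 14.63
tcp_pos: [0.472, -0.0916, 0.2317]
ee_rot: [[-0.519, -0.855, 0.003], [-0.855, 0.519, -0.0], [-0.001, -0.002, -1.0]]
wrist_force: [0.8, -0.3, 0.3]
gripper_width: 0.984
```

play_rows:
  targets:
    - [[0,-0.0056,-0.038,0,0.0923],[0,-0.0112,-0.076,0,0.1846],[0,-0.0168,-0.114,0,0.2769],[0,-0.0224,-0.152,0,0.3692],[0,-0.028,-0.19,0,0.4615]]

```text
time_s: 15.05
tcp_pos: [0.4439, -0.2819, 0.2317]
ee_rot: [[-0.085, -0.996, 0.002], [-0.996, 0.085, -0.001], [0.001, -0.002, -1.0]]
wrist_force: [0.7, 0.7, -0.4]
gripper_width: 1.0
```

play_rows:
  targets:
    - [[0,0,0,0,0],[0,0,0,0,0]]

```text
time_s: 15.22
tcp_pos: [0.4438, -0.2818, 0.231]
ee_rot: [[-0.094, -0.996, 0.001], [-0.996, 0.094, -0.001], [0.001, -0.001, -1.0]]
wrist_force: [-0.3, 1.1, 0.3]
gripper_width: 0.999
```

```bash
python3 - <<'E'
from h import *
s=sense();c=get_calibration('wrist');print(s['time_s'],s['tcp_pos'],s['joints'],np.round(s['ee_rot'],3).tolist());print(np.round(c['T'],4).tolist())
w=capture('wrist');t=capture('top');cv2.imwrite('pics/w6.png',w);cv2.imwrite('pics/t6.png',t)
cv2.imwrite('pics/m6.png',np.hstack([w,cv2.resize(t[70:250,70:205],(288,384),interpolation=cv2.INTER_CUBIC)]))
for n,lo,hi,z in [('tray',(0,0,180),(180,50,255),.02),('green',(45,60,30),(90,255,255),.031),('lens',(0,0,0),(180,255,60),.035)]:
    for k in blobs(w,lo,hi,40)[:4]: print(n,cv2.boundingRect(k),cv2.contourArea(k),*rect(c,k,z))
ct=get_calibration('top')
for k in blobs(t,(0,0,180),(180,60,255),60,(80,150,175,240))[:3]: print('front',cv2.boundingRect(k),*rect(ct,k,.128))
E
```

```text
15.2167 [ 0.44378135 -0.28179654  0.23101343] [-1.47049792e+01  1.27338347e+01 -1.42206971e+01  2.58054061e-02
 -6.29960146e+01  9.30817327e+00] [[-0.094, -0.996, 0.001], [-0.996, 0.094, -0.001], [0.001, -0.001, -1.0]]
[[-0.9955, -0.0909, -0.0256, 0.4363], [0.0944, -0.9616, -0.2576, -0.3521], [-0.0012, -0.2589, 0.9659, 0.3772], [0.0, 0.0, 0.0, 1.0]]
tray (101, 135, 193, 74) 7390.5 [ 0.518  -0.2896] [ 96. 242.] 174.6
tray (98, 138, 12, 71) 87.0 [ 0.6421 -0.2995] [ 2.9 92.3] 84.85
green (244, 195, 28, 8) 128.5 [ 0.4463 -0.2512] [ 9.4 34.7] 174.6
green (151, 61, 18, 29) 128.0 [ 0.5462 -0.4101] [ 8.7 34.4] 49.98
lens (0, 219, 512, 165) 49205.0 [ 0.4652 -0.0914] [269.4 788.9] 174.66
lens (339, 219, 173, 76) 7846.5 [ 0.2241 -0.1468] [109.6 240.6] 176.02
lens (114, 152, 36, 45) 1160.0 [ 0.5983 -0.2979] [38.5 55.6] 85.03
lens (243, 160, 29, 37) 790.5 [ 0.4443 -0.2781] [34.3 45.4] 86.72
front (85, 162, 74, 12) [0.6144 0.2868] [ 13.2 210.9] 95.66
```

View pics/m6.png

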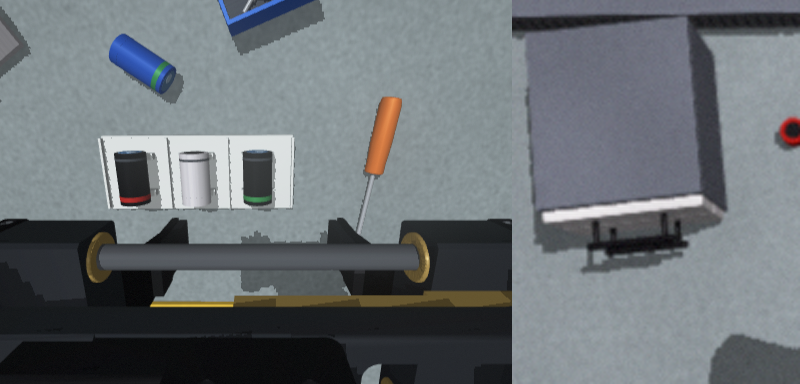

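The drawer is flush: its front moved 127 mm from 0.487 to 0.614. The green-ring lens is in the wrist view at cols 243–272, rows 150–207, with the green end towards +y. Refining its position.

```bash
python3 - <<'E'
from h import *
i=cv2.imread('pics/w6.png');c=get_calibration('wrist');h=cv2.cvtColor(i,cv2.COLOR_BGR2HSV)
print([int(v) for v in h[140:218,257,2]])
m=((h[...,2]<110)|(h[...,1]>70))
for r in (165,175,185,200):
    x=np.where(m[r,236:280])[0]+236; print(r,x.min(),x.max(),ray(c,[[(x.min()+x.max()+1)/2,r]],.038)[0])
r=np.where(m[140:216,257])[0]+140;print(r.min(),r.max(),ray(c,[[257,r.min()]],.02)[0],ray(c,[[257,r.min()]],.031)[0],ray(c,[[257,r.max()+1]],.049)[0])
E
```

```text
[226, 226, 226, 226, 225, 226, 225, 225, 226, 205, 161, 162, 145, 86, 62, 62, 63, 62, 74, 90, 90, 74, 62, 62, 61, 61, 61, 61, 61, 60, 61, 61, 60, 59, 60, 60, 60, 59, 59, 60, 58, 58, 58, 57, 58, 57, 56, 56, 56, 55, 56, 56, 55, 54, 54, 54, 54, 110, 143, 143, 144, 131, 92, 52, 51, 60, 114, 147, 130, 129, 152, 155, 155, 156, 155, 153, 152, 152]
165 243 271 [ 0.44257373 -0.29346638  0.038     ]
175 243 271 [ 0.44370226 -0.28108297  0.038     ]
185 244 271 [ 0.44423295 -0.26840801  0.038     ]
200 244 271 [ 0.44599051 -0.24902327  0.038     ]
153 205 [ 0.44210004 -0.30584727  0.02      ] [ 0.441946   -0.30721161  0.031     ] [ 0.44761912 -0.24475733  0.049     ]
```

play_rows:
  targets:
    - [[0.3,0,0.003,-0.02,0],[0.3,0,0.003,-0.04,0],[0.3,0,0.003,-0.06,0],[0.3,0,0.003,-0.08,0],[0.3,0,0.003,-0.1,0]]

```text
time_s: 15.73
tcp_pos: [0.4451, -0.2754, 0.1309]
ee_rot: [[-0.087, -0.996, 0.002], [-0.996, 0.087, -0.001], [0.0, -0.002, -1.0]]
wrist_force: [0.2, -0.6, 0.0]
gripper_width: 0.736
```

play_rows:
  targets:
    - [[0.3,0,0,0,0],[0.3,0,0,-0.02,0],[0.3,0,0,-0.04,0],[0.3,0,0,-0.06,0],[0.3,0,0,-0.075,0]]

```text
time_s: 16.15
tcp_pos: [0.4452, -0.2759, 0.0563]
ee_rot: [[-0.088, -0.996, 0.001], [-0.996, 0.088, -0.0], [0.0, -0.001, -1.0]]
wrist_force: [1.1, 1.1, -0.6]
gripper_width: 0.7
```

play_rows:
  targets:
    - [[0.3,0,0,-0.005,0],[0.3,0,0,-0.01,0],[0.3,0,0,-0.014,0],[0.3,0,0,-0.014,0]]

```text
time_s: 16.48
tcp_pos: [0.4449, -0.2767, 0.0427]
ee_rot: [[-0.089, -0.996, 0.001], [-0.996, 0.089, -0.0], [0.0, -0.001, -1.0]]
wrist_force: [0.4, -0.2, -0.2]
gripper_width: 0.702
```

play_rows:
  targets:
    - [[1,0,0,0,0],[1,0,0,0,0],[1,0,0,0,0],[1,0,0,0,0],[1,0,0,0,0]]

```text
time_s: 16.9
tcp_pos: [0.4448, -0.277, 0.0426]
ee_rot: [[-0.089, -0.996, 0.001], [-0.996, 0.089, -0.0], [0.0, -0.001, -1.0]]
wrist_force: [3.2, -0.1, -0.6]
gripper_width: 0.406
```

play_rows:
  targets:
    - [[1,0,0,0,0],[1,0,0,0,0],[1,0,0,0,0]]

```text
time_s: 17.15
tcp_pos: [0.4448, -0.2771, 0.0426]
ee_rot: [[-0.089, -0.996, 0.001], [-0.996, 0.089, -0.0], [0.0, -0.001, -1.0]]
wrist_force: [-0.5, -0.4, 2.6]
gripper_width: 0.401
```

play_rows:
  targets:
    - [[1,0,0,0.004,0],[1,0,0,0.02,0],[1,0,0,0.05,0],[1,0,0,0.085,0],[1,0,0,0.12,0]]

```text
time_s: 17.57
tcp_pos: [0.4431, -0.2765, 0.1628]
ee_rot: [[-0.09, -0.996, -0.003], [-0.996, 0.09, 0.001], [-0.001, 0.004, -1.0]]
wrist_force: [1.2, 0.3, -1.7]
gripper_width: 0.407
```

play_rows:
  targets:
    - [[1,0.0065,0.017,0.015,-0.1052],[1,0.013,0.034,0.03,-0.2104],[1,0.0195,0.051,0.04,-0.3156],[1,0.026,0.068,0.04,-0.4208],[1,0.0325,0.085,0.04,-0.526]]

```text
time_s: 17.98
tcp_pos: [0.4767, -0.191, 0.2029]
ee_rot: [[-0.582, -0.813, 0.001], [-0.813, 0.582, 0.0], [-0.001, -0.0, -1.0]]
wrist_force: [0.2, 1.0, -1.1]
gripper_width: 0.407
```

play_rows:
  targets:
    - [[1,0.0065,0.017,0,-0.1052],[1,0.013,0.034,0,-0.2104],[1,0.0195,0.051,0,-0.3156],[1,0.026,0.068,0,-0.4208],[1,0.0325,0.085,0,-0.526]]

```text
time_s: 18.4
tcp_pos: [0.5087, -0.106, 0.2018]
ee_rot: [[-0.912, -0.411, -0.002], [-0.411, 0.912, 0.0], [0.002, 0.001, -1.0]]
wrist_force: [0.1, -0.4, -1.0]
gripper_width: 0.407
```

play_rows:
  targets:
    - [[1,0.0065,0.017,0,-0.1052],[1,0.013,0.034,0,-0.2104],[1,0.0195,0.051,0,-0.3156],[1,0.026,0.068,0,-0.4208],[1,0.0325,0.085,0,-0.526]]

```text
time_s: 18.82
tcp_pos: [0.5412, -0.0211, 0.2017]
ee_rot: [[-0.995, 0.102, -0.002], [0.102, 0.995, -0.0], [0.002, -0.0, -1.0]]
wrist_force: [0.2, 0.2, -1.2]
gripper_width: 0.405
```

play_rows:
  targets:
    - [[1,0,0,0,0],[1,0,0,0,0]]

```text
time_s: 18.98
tcp_pos: [0.5413, -0.0214, 0.2017]
ee_rot: [[-0.996, 0.094, -0.002], [0.094, 0.996, -0.0], [0.002, -0.0, -1.0]]
wrist_force: [0.3, 0.3, -0.9]
gripper_width: 0.405
```

```bash
python3 - <<'E'
from h import *
s=sense();c=get_calibration('wrist');print(s['time_s'],s['tcp_pos'],s['wrist_force'],np.round(s['ee_rot'],3).tolist());print(np.round(c['T'],4).tolist())
w=capture('wrist');cv2.imwrite('pics/w7.png',w)
for k in blobs(w,(22,150,100),(35,255,255),50)[:2]: print(cv2.boundingRect(k),*rect(c,k,.01))
E
```

```text
18.9833 [ 0.54131367 -0.02137791  0.2016592 ] [ 0.31448491  0.26385413 -0.9079789 ] [[-0.996, 0.094, -0.002], [0.094, 0.996, -0.0], [0.002, -0.0, -1.0]]
[[0.0946, -0.962, -0.2563, 0.4706], [0.9955, 0.0914, 0.0241, -0.0148], [0.0002, -0.2574, 0.9663, 0.348], [0.0, 0.0, 0.0, 1.0]]
(200, 56, 117, 177) [ 0.5096 -0.0181] [128.7 209.2] 174.46
```

View pics/w7.png

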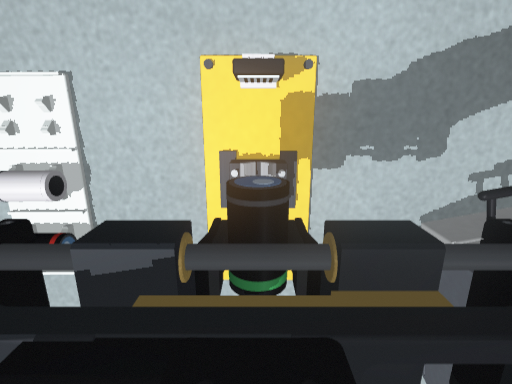

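The lens is held level, its near end at row 176 and the green end near row 292. The V-block is directly below it, with its near edge around row 151.

```bash
python3 - <<'E'
from h import *
w=cv2.imread('pics/w7.png');c=get_calibration('wrist');h=cv2.cvtColor(w,cv2.COLOR_BGR2HSV);v=h[...,2]
u=np.array([.9953,-.0966])
def X(col,row,z): p=ray(c,[[col,row]],z)[0,:2]; return np.round([*p,p@u],4)
print('lens col258 near',v[168:198,258].tolist());print('far',v[268:300,258].tolist(),h[268:300,258,0].tolist())
for x in (226,232,280,290): print('block',x,v[146:172,x].tolist())
for x in (215,225,300): print('plate end',x,np.where((h[:,x,1]>150)&(h[:,x,0]>21)&(h[:,x,0]<36))[0][:2])
print('seat ref',np.dot([.542,-.0217],u),'tcp',sense()['tcp_pos'][:2]@u)
for r in (174,175,176,177,178): print(r,X(258,r,.172))
for r in (290,292,294): print(r,X(258,r,.208))
for x in (232,280):
  for r in (151,152,153): print(x,r,X(x,r,.01),X(x,r,.046))
for r in (55,56): print('end',X(225,r,.01),X(300,r,.01))
E
```

```text
lens col258 near [109, 109, 108, 109, 108, 106, 105, 94, 88, 100, 108, 119, 125, 125, 129, 134, 117, 106, 104, 77, 68, 64, 58, 57, 56, 56, 54, 54, 53, 53]
far [71, 64, 42, 20, 21, 20, 21, 22, 20, 20, 21, 19, 20, 46, 89, 107, 106, 108, 107, 108, 107, 108, 108, 79, 21, 19, 26, 70, 93, 93, 93, 93] [105, 108, 90, 90, 150, 60, 60, 105, 135, 120, 0, 0, 120, 70, 68, 68, 69, 68, 68, 69, 69, 68, 68, 68, 105, 105, 120, 21, 21, 21, 22, 21]
block 226 [252, 252, 252, 238, 162, 120, 121, 121, 121, 120, 120, 119, 119, 119, 119, 119, 119, 118, 118, 117, 117, 117, 116, 116, 115, 115]
block 232 [252, 252, 252, 251, 225, 122, 123, 123, 122, 122, 122, 121, 122, 109, 92, 91, 92, 106, 118, 117, 117, 117, 117, 119, 195, 236]
block 280 [185, 185, 184, 184, 152, 97, 89, 90, 89, 89, 88, 87, 86, 85, 81, 80, 80, 82, 85, 85, 85, 84, 84, 96, 126, 144]
block 290 [182, 181, 180, 181, 147, 94, 89, 87, 87, 87, 87, 86, 87, 86, 86, 85, 85, 85, 83, 83, 83, 82, 82, 82, 81, 81]
plate end 215 [56 57]
plate end 225 [56 57]
plate end 300 [56 58]
seat ref 0.54154882 tcp 0.5407439321509401
174 [ 0.5053 -0.0183  0.5047]
175 [ 0.5059 -0.0184  0.5053]
176 [ 0.5066 -0.0184  0.506 ]
177 [ 0.5072 -0.0185  0.5066]
178 [ 0.5079 -0.0186  0.5073]
290 [ 0.565  -0.0241  0.5647]
292 [ 0.5663 -0.0242  0.566 ]
294 [ 0.5676 -0.0243  0.5673]
232 151 [ 0.5065 -0.0494  0.5089] [ 0.5026 -0.0458  0.5047]
232 152 [ 0.5077 -0.0496  0.5101] [ 0.5037 -0.0459  0.5058]
232 153 [ 0.5089 -0.0497  0.5113] [ 0.5048 -0.046   0.5068]
280 151 [0.512  0.0079 0.5088] [0.5075 0.0054 0.5046]
280 152 [0.5132 0.0078 0.51  ] [0.5086 0.0053 0.5057]
280 153 [0.5144 0.0077 0.5112] [0.5097 0.0053 0.5068]
end [ 0.401  -0.0446  0.4034] [0.4089 0.0377 0.4033]
end [ 0.402  -0.0447  0.4044] [0.4099 0.0377 0.4043]
```

play_rows:
  targets:
    - [[1,0.0055,-0.0005,-0.02,0],[1,0.0055,-0.0005,-0.05,0],[1,0.0055,-0.0005,-0.08,0],[1,0.0055,-0.0005,-0.105,0],[1,0.0055,-0.0005,-0.123,0]]

```text
time_s: 19.45
tcp_pos: [0.5453, -0.0237, 0.0768]
ee_rot: [[-0.995, 0.097, -0.004], [0.097, 0.995, -0.001], [0.004, -0.001, -1.0]]
wrist_force: [-0.6, 0.3, -1.1]
gripper_width: 0.406
```

play_rows:
  targets:
    - [[1,0,0,-0.005,0],[1,0,0,-0.005,0],[1,0,0,-0.005,0]]

```text
time_s: 19.7
tcp_pos: [0.5479, -0.0229, 0.075]
ee_rot: [[-0.995, 0.096, 0.001], [0.096, 0.995, -0.0], [-0.001, -0.0, -1.0]]
wrist_force: [0.9, 0.9, -1.1]
gripper_width: 0.405
```

```bash
python3 - <<'E'
from h import *
s=sense();c=get_calibration('wrist');print(s['time_s'],s['tcp_pos'],s['wrist_force'],np.round(s['ee_rot'],3).tolist());print(np.round(c['T'],4).tolist())
w=capture('wrist');d=capture('side');cv2.imwrite('pics/w8.png',w);cv2.imwrite('pics/s8.png',d)
cv2.imwrite('pics/m8.png',np.hstack([cv2.resize(w[150:310,160:360],(500,400),interpolation=cv2.INTER_CUBIC),cv2.resize(d[185:265,185:245],(300,400),interpolation=cv2.INTER_CUBIC)]))
E
```

```text
19.7 [ 0.54787165 -0.02286844  0.07502097] [ 0.88446762  0.92105286 -1.12745132] [[-0.995, 0.096, 0.001], [0.096, 0.995, -0.0], [-0.001, -0.0, -1.0]]
[[0.097, -0.961, -0.2591, 0.4767], [0.9953, 0.0937, 0.0248, -0.0162], [0.0004, -0.2603, 0.9655, 0.2211], [0.0, 0.0, 0.0, 1.0]]
```

View pics/m8.png

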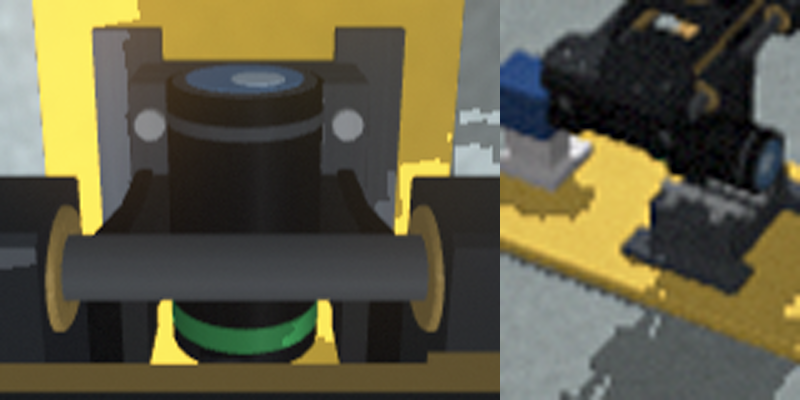

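The lens hangs just above the V with both ends visible. The block's near face shows as a dark band at crop rows 65–82, and its foot plate lies nearer the camera. I'll compute the centring from these.

```bash
python3 - <<'E'
from h import *
w=cv2.imread('pics/w8.png');c=get_calibration('wrist');v=cv2.cvtColor(w,cv2.COLOR_BGR2GRAY)
u=np.array([.9953,-.0966]);X=lambda x,r,z: round(float(ray(c,[[x,r]],z)[0,:2]@u),4)
for x in (216,220,225,292,297,302): print(x,v[156:196,x].tolist())
print('lens near',v[166:186,256].tolist(),'far',v[274:298,262].tolist())
y=cv2.inRange(cv2.cvtColor(w,cv2.COLOR_BGR2HSV),np.array((22,150,100)),np.array((35,255,255)));print('yellow far col 226,290',[ (np.where(y[260:300,x])[0]+260).tolist() for x in (226,290)], 'end',[np.where(y[:,x])[0][:1] for x in (190,210,320)])
for r in (174,176,182,184): print(r,'top',X(220,r,.046),X(297,r,.046),'foot',X(220,r,.014),'lensbot',X(257,r,.0455))
for r in (290,292,294): print(r,'lens far top',X(262,r,.0815))
print('tcp',sense()['tcp_pos'][:2]@u,'foot edge',X(205,161,.012),X(318,161,.012))
E
```

```text
216 [161, 160, 161, 161, 132, 86, 82, 86, 84, 84, 83, 83, 83, 83, 82, 81, 81, 79, 79, 77, 72, 69, 68, 69, 69, 67, 68, 71, 75, 75, 75, 76, 76, 74, 75, 74, 74, 75, 86, 121]
220 [160, 160, 160, 159, 132, 84, 81, 83, 83, 82, 82, 81, 82, 81, 81, 80, 80, 79, 78, 72, 67, 67, 67, 68, 67, 67, 66, 71, 75, 75, 75, 76, 75, 74, 73, 73, 76, 91, 117, 134]
225 [160, 160, 159, 159, 159, 159, 159, 159, 158, 159, 158, 158, 158, 158, 158, 146, 134, 113, 78, 65, 66, 66, 63, 65, 66, 64, 65, 67, 72, 72, 73, 72, 71, 72, 72, 72, 71, 71, 70, 78]
292 [152, 152, 152, 152, 151, 150, 149, 149, 149, 149, 149, 149, 149, 149, 147, 148, 147, 127, 82, 56, 56, 56, 56, 58, 57, 55, 56, 60, 67, 68, 67, 66, 66, 66, 66, 66, 65, 65, 65, 65]
297 [152, 151, 152, 152, 124, 76, 71, 74, 72, 73, 73, 73, 72, 73, 72, 70, 72, 71, 69, 61, 56, 55, 57, 57, 56, 56, 58, 62, 66, 68, 68, 68, 67, 67, 67, 68, 67, 83, 109, 131]
302 [151, 152, 150, 151, 123, 75, 72, 74, 73, 73, 73, 72, 72, 72, 71, 72, 71, 72, 72, 66, 61, 57, 56, 58, 57, 55, 57, 62, 66, 68, 68, 69, 68, 67, 67, 68, 67, 67, 83, 119]
lens near [155, 154, 154, 154, 154, 154, 153, 131, 84, 64, 75, 82, 82, 102, 117, 117, 123, 113, 87, 84] far [27, 24, 26, 26, 26, 26, 26, 52, 81, 92, 92, 92, 92, 92, 91, 92, 84, 57, 27, 31, 33, 64, 82, 84]
yellow far col 226,290 [[270, 271, 272, 273, 274, 275, 276, 277, 278, 279, 280, 281, 282, 283, 284, 285, 286, 287, 288, 289, 290, 291, 292, 293, 294, 295], [270, 271, 272, 273, 274, 275, 276, 277, 278, 279, 280, 281, 282, 283, 284, 285, 286, 287, 288, 289, 290, 291, 292, 293, 294, 295]] end [array([3]), array([16]), array([3])]
174 top 0.5121 0.5122 foot 0.5187 lensbot 0.5123
176 top 0.5134 0.5135 foot 0.5202 lensbot 0.5136
182 top 0.5174 0.5174 foot 0.5249 lensbot 0.5175
184 top 0.5187 0.5187 foot 0.5264 lensbot 0.5188
290 lens far top 0.5725
292 lens far top 0.5739
294 lens far top 0.5752
tcp 0.5480464759166382 foot edge 0.5091 0.5092
```

play_rows:
  targets:
    - [[1,-0.002,0.001,-0.002,0],[1,-0.002,0.001,-0.004,0],[1,-0.002,0.001,-0.006,0],[1,-0.002,0.001,-0.006,0],[1,-0.002,0.001,-0.006,0]]

```text
time_s: 20.22
tcp_pos: [0.5453, -0.0214, 0.0683]
ee_rot: [[-0.995, 0.096, -0.0], [0.096, 0.995, -0.0], [0.0, -0.0, -1.0]]
wrist_force: [0.1, 0.7, -1.8]
gripper_width: 0.409
```

play_rows:
  targets:
    - [[1,0,0,-0.0005,0],[1,0,0,-0.001,0],[1,0,0,-0.001,0],[1,0,0,-0.001,0]]

```text
time_s: 20.55
tcp_pos: [0.5454, -0.0214, 0.0672]
ee_rot: [[-0.995, 0.096, -0.0], [0.096, 0.995, -0.0], [0.0, -0.0, -1.0]]
wrist_force: [-0.4, -0.2, -0.9]
gripper_width: 0.404
```

```bash
python3 - <<'E'
from h import *
w=capture('wrist');c=get_calibration('wrist');cv2.imwrite('pics/w9.png',w);h=cv2.cvtColor(w,cv2.COLOR_BGR2HSV);v=h[...,2]
for x in (220,297): print('block',x,v[160:196,x].tolist())
print('lens near',v[166:190,256].tolist(),'far',v[282:300,262].tolist())
m=cv2.inRange(h,np.array((22,150,100)),np.array((35,255,255)))
for r in (120,140): x=np.where(m[r])[0];print('plate',r,x.min(),x.max())
# lens lateral: glass blob and green ring; bolts
for k in blobs(w,(95,60,40),(125,255,255),60,(215,160,305,200))[:1]: print('glass',cv2.boundingRect(k),cv2.minAreaRect(k))
for k in blobs(w,(45,60,30),(90,255,255),60,(200,260,320,300))[:1]: print('green',cv2.boundingRect(k))
print('bolts row',[(r,v[r,210:308].tolist()) for r in (202,)])
E
```

```text
block 220 [195, 194, 194, 195, 193, 167, 111, 88, 91, 91, 89, 89, 89, 89, 88, 87, 87, 86, 86, 85, 85, 81, 75, 74, 74, 75, 75, 72, 72, 73, 76, 79, 79, 78, 77, 77]
block 297 [184, 184, 184, 184, 184, 156, 100, 74, 78, 77, 77, 76, 76, 76, 74, 74, 74, 73, 73, 72, 70, 65, 59, 58, 58, 59, 59, 57, 56, 58, 64, 67, 68, 67, 67, 67]
lens near [187, 188, 188, 189, 188, 188, 188, 188, 187, 145, 89, 103, 102, 116, 128, 128, 137, 131, 109, 108, 105, 77, 59, 54] far [103, 117, 117, 117, 117, 117, 118, 116, 106, 69, 25, 23, 29, 72, 98, 96, 98, 97]
plate 120 166 349
plate 140 168 347
glass (235, 177, 46, 10) ((257.5, 181.5), (9.0, 45.0), 90.0)
green (229, 270, 58, 22)
bolts row [(202, [79, 81, 105, 123, 131, 131, 130, 126, 124, 115, 96, 90, 73, 74, 72, 73, 91, 49, 48, 51, 55, 57, 60, 64, 62, 63, 64, 63, 63, 63, 63, 62, 63, 63, 63, 65, 64, 63, 64, 63, 64, 63, 64, 64, 64, 65, 66, 67, 65, 66, 67, 70, 67, 68, 69, 69, 70, 69, 70, 68, 67, 64, 66, 66, 65, 66, 65, 66, 64, 65, 63, 64, 63, 55, 54, 49, 41, 36, 37, 66, 67, 64, 63, 75, 90, 110, 122, 133, 133, 132, 126, 126, 107, 74, 66, 68, 66, 63])]
```

```bash
python3 - <<'E'
from h import *
c=get_calibration('wrist');u=np.array([.9953,-.0966]);X=lambda x,r,z: round(float(ray(c,[[x,r]],z)[0,:2]@u),4)
print('block near top',X(220,189.5,.046),X(297,189.5,.046))
for dz in (0,-.002,.002): 
  n,f=X(256,175.3,.0377+dz),X(262,295,.0737+dz);print('lens near/far',dz,n,f,(n+f)/2)
E
```

```text
block near top 0.5169 0.5169
lens near/far 0 0.5097 0.5721 0.5409
lens near/far -0.002 0.5101 0.5735 0.5418000000000001
lens near/far 0.002 0.5093 0.5706 0.5399499999999999
```

play_rows:
  targets:
    - [[1,0,0,-0.0005,0],[1,0,0,-0.001,0],[1,0,0,-0.001,0],[1,0,0,-0.001,0]]

```text
time_s: 20.93
tcp_pos: [0.5456, -0.0216, 0.0666]
ee_rot: [[-0.995, 0.096, 0.0], [0.096, 0.995, -0.0], [-0.0, -0.0, -1.0]]
wrist_force: [-0.9, -1.4, 2.5]
gripper_width: 0.407
```

The near-end overhang is 7.2 mm against 7 mm nominal, so the lens is centred to about 1 mm. Contact has begun; pressing in small steps.

play_rows:
  targets:
    - [[1,0,0,-0.0005,0],[1,0,0,-0.0005,0],[1,0,0,-0.0005,0]]

```text
time_s: 21.18
tcp_pos: [0.5456, -0.0216, 0.0666]
ee_rot: [[-0.995, 0.096, 0.001], [0.096, 0.995, -0.0], [-0.001, -0.0, -1.0]]
wrist_force: [-1.7, -0.8, 5.1]
gripper_width: 0.405
```

play_rows:
  targets:
    - [[1,0,0,-0.0005,0],[1,0,0,-0.0005,0],[1,0,0,-0.0005,0]]

```text
time_s: 21.43
tcp_pos: [0.5456, -0.0216, 0.0665]
ee_rot: [[-0.995, 0.096, 0.001], [0.096, 0.995, -0.0], [-0.001, -0.0, -1.0]]
wrist_force: [-2.3, -0.4, 9.0]
gripper_width: 0.404
```

play_rows:
  targets:
    - [[1,0,0,-0.0003,0],[1,0,0,-0.0006,0],[1,0,0,-0.0008,0],[1,0,0,-0.0008,0],[1,0,0,-0.0008,0]]

```text
time_s: 21.85
tcp_pos: [0.5456, -0.0216, 0.0665]
ee_rot: [[-0.995, 0.096, 0.001], [0.096, 0.995, -0.0], [-0.001, -0.0, -1.0]]
wrist_force: [-3.4, -1.4, 12.8]
gripper_width: 0.406
```

play_rows:
  targets:
    - [[1,0,0,0,0],[1,0,0,0,0],[1,0,0,0,0],[1,0,0,0,0],[1,0,0,0,0]]

```text
time_s: 22.27
tcp_pos: [0.5456, -0.0216, 0.0665]
ee_rot: [[-0.995, 0.096, 0.001], [0.096, 0.995, -0.001], [-0.001, -0.0, -1.0]]
wrist_force: [-4.2, -0.7, 13.1]
gripper_width: 0.404
```

play_rows:
  targets:
    - [[1,0,0,0,0],[1,0,0,0,0]]

```text
time_s: 22.43
tcp_pos: [0.5456, -0.0216, 0.0665]
ee_rot: [[-0.995, 0.096, 0.001], [0.096, 0.995, -0.001], [-0.001, -0.0, -1.0]]
wrist_force: [-4.1, -0.8, 12.0]
gripper_width: 0.403
```

play_rows:
  targets:
    - [[1,-0.0003,0,-0.0004,0],[1,-0.0003,0,-0.0004,0],[1,-0.0003,0,-0.0004,0],[1,-0.0003,0,-0.0004,0]]

```text
time_s: 22.77
tcp_pos: [0.5456, -0.0216, 0.0665]
ee_rot: [[-0.995, 0.096, 0.002], [0.096, 0.995, -0.001], [-0.002, -0.0, -1.0]]
wrist_force: [-4.4, -1.4, 13.8]
gripper_width: 0.406
```

play_rows:
  targets:
    - [[1,0,0,0,0],[1,0,0,0,0],[1,0,0,0,0],[1,0,0,0,0]]

```text
time_s: 23.1
tcp_pos: [0.5456, -0.0216, 0.0665]
ee_rot: [[-0.995, 0.096, 0.002], [0.096, 0.995, -0.001], [-0.002, -0.0, -1.0]]
wrist_force: [-3.7, -0.2, 14.8]
gripper_width: 0.405
```

```bash
python3 - <<'E'
from h import *
F=[]
for k in range(6):
    w=capture('wrist'); F.append(sense()['wrist_force'])
print(np.mean(F,0),np.std(F,0),sense()['moment'])
d=capture('side');t=capture('top')
cv2.imwrite('pics/m9.png',np.hstack([cv2.resize(w[150:310,160:360],(400,320),interpolation=cv2.INTER_CUBIC),cv2.resize(d[140:300,50:250],(400,320),interpolation=cv2.INTER_CUBIC)]))
E
```

```text
[-4.19596033 -0.74155921 13.91722016] [0.43167398 0.41844471 0.49394956] [-0.18516509  1.33206428  0.01643736]
```

View pics/m9.png

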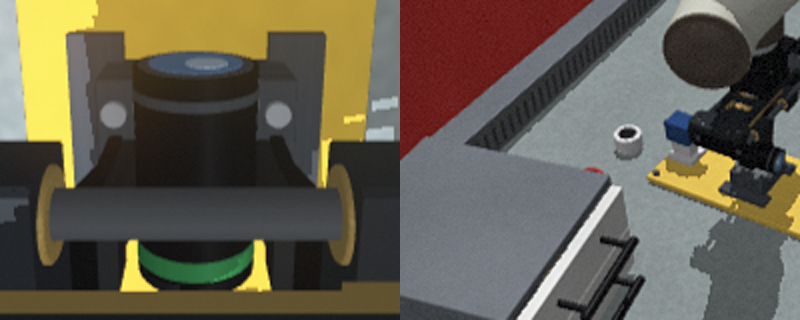

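play_rows:
  targets:
    - [[1,-0.0004,0,-0.0001,0],[1,-0.0004,0,-0.0001,0],[1,-0.0004,0,-0.0001,0],[1,-0.0004,0,-0.0001,0]]

```text
time_s: 23.83
tcp_pos: [0.5456, -0.0216, 0.0665]
ee_rot: [[-0.995, 0.096, 0.002], [0.096, 0.995, -0.001], [-0.002, -0.0, -1.0]]
wrist_force: [-3.4, -0.7, 14.1]
gripper_width: 0.407
```

```bash
python3 - <<'E'
from h import *
F=[]
for k in range(8):
    w=capture('wrist'); F.append(sense()['wrist_force'])
print(np.mean(F,0),np.std(F,0))
m=np.mean(F,0)
if 13.5<m[2]<16.5: print(finish_job())
E
```

```text
[-4.08132518 -0.94811644 14.14129318] [0.36309646 0.44103279 0.37128217]
the job is handed in; nothing more can be done
None
```

The job is done and handed in at about 24 s of the 67 s allowed; `finish_job` gives no verdict.

- **Master:** I laid the larger brass master lengthwise in the top drawer, lowering it to contact before letting go. It measured (0.5426, 0.278), yaw 5.6°, in line with the drawer.
- **Drawer:** I pushed it by the handle to a stiff stop at about 9.5 N. The front moved 127 mm and looks flush in the pictures.
- **Lens:** I took the green-ring barrel from the tray, turned it and seated it in the V-block. At the last measurement, just before contact, the near end overhung by 7.2 mm against 7 mm nominal, so it was centred to about 1 mm.
- **Push:** It is still gripped and pressed. The mean downward push is 14.1 N at the wrist (scatter about 0.4 N), roughly 15.5 N on the block with the lens's weight. Only about 1 N acts across the V, so both sides are loaded.

**Checks that disagreed:**
- About 4 N remains along the barrel's axis. A small shift did not relieve it, and the lens has not moved.
- The first estimates of how the lens sat in the grip differed by about 3 mm. I settled this with the close view at the V-block.

I viewed 13 pictures, three over the budget of 10. The last four pictures were for checking the lens and the drawer.

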